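# Pin the canopy stay to its fork on the market stall table

### The job

Fasten the canopy stay: pull its sprung sliding bar out by the upright post until it meets its stop and its eye lies inside the fork, then take the thick headed pin from the wooden block and push it down through fork and eye until its collar sits flush on the fork. Let go and leave it there. Leave the slim ring-topped peg in the block, and do not knock over the drink can or the jar.

Things in the scene. Friction and masses are not known exactly. Their poses are not given: they have to be found in the camera images.
- stay: Canopy stay, bare steel, bolted to the table: base plate 490 x 70 x 8 mm with a fork at one end and a fixed 42 mm square tube, 200 mm long, at the other (it starts 230 mm from the fork hole, top 77 mm up). Origin: on the table under the fork hole; x points from tube to fork, the way the bar is pulled; z up
- fork_mouth (a point): centre of the hole's mouth on the fork's top, 77 mm up. Two level cheeks 50 x 50 x 10 mm (35-45 and 67-77 mm up) with upright 21 mm holes, joined by a web at x = 25 to 37 mm, 77 mm high. A spring catch in the lower cheek grips the pin: its weight does not seat it, press with about 10 N
- stay_slide (a joint): how far the bar is out of the tube, m: 0 fully in, 0.100 at its stop, where the hole in its eye lines up with the fork's. Up to 10 N to pull (weak return spring and a stronger friction brake: it stays where it is left)
- pull_post (a point): upright round steel post on the sliding bar, 24 mm across, from 68 (the bar's top) to 110 mm above the table, to pull the bar by; the point is on its axis, 95 mm up. With the bar at its stop it stands 90 mm from the fork hole, at -x of the stay
- lug_hole (a point): centre of the top of the 21.5 mm hole in the bar's flat eye (a lug 12 mm thick, 40 mm wide, between 50 and 62 mm above the table); it moves with the bar
- pin: thick headed steel pin, 98 mm long, in one of the block's two holes. Origin: centre of its lower tip; z along it to the head. Shank 18 mm across, 62 mm long, tapered to 10 mm over the last 8 mm; collar 34 mm across from 62 to 68 mm; round head 24 mm across from 68 to 98 mm, to grip
- pin_collar (a point): centre of the pin's collar underside, 62 mm above its tip: comes to rest on the fork_mouth when seated
- keeper: wooden keeper block, 170 x 70 x 75 mm, fixed to the table, origin under its centre, with two upright holes 23 mm wide, 68 mm deep, at x = -50 and +50 mm along it; its top is at 75 mm, on which the pin's collar rests
- slim_peg: slim steel peg, shank 10 mm, with an open ring on top, 100 mm long, standing in the block's other hole; not wanted. Origin at its lower tip
- can: drink can, 66 mm across, 115 mm tall, standing beside the stay; origin under its centre
- jar: jar, 68 mm across, 85 mm tall, standing near the fork; origin under its centre
There are look-alikes about, which are no part of the job. Leave any green look-alike of the pin alone. What is shaped like the slim_peg but turquoise is not meant.

How it is judged:
By the outcome, as a careful person would: the job done as asked, in the order asked, and still so for the second after the job is handed in, with the robot touching nothing.
It also fails if it takes over 58 s, if anything falls off the work surface, if the arm or the gripper's body presses on something with over 40 N, if the wrist force passes 120 N, or if a joint passes its speed limit or range.

### The arm

A 6-joint arm with a two-finger parallel gripper is mounted at the origin on the work surface. World frame = base frame: x ahead of the robot, y to its left, z up, the work surface at z = 0. Lengths are in m, angles in rad, forces in N, time in s.
With the tool pointing down it reaches from about 0.25 to 0.775 m from the base axis. Payload 4 kg.
Tool frame: the origin (TCP) lies midway between the tips of the shut fingers; the grasp point (between the pads) lies 19 mm behind it; z points along the fingers, y is the line along which they close (so a half turn about z gives the same grasp; the last joint's range is limited). The gripper opens to 94 mm and grips with 3 to 60 N. Pads are 16 mm wide; open, the fingers measure 119 mm over their backs; the gripper's body (75 mm by 177 mm) begins 78 mm behind the grasp point.
Start: joints at [-0.103, 0.087, 1.371, -0, 1.684, -0.103], TCP at [0.55, -0, 0.206] pointing down, gripper open.
Joint ranges: [-3.1, 3.1], [-0.76, 2.03], [0.27, 2.55], [-1.08, 4.22], [0.17, 2.65], [-2.57, 2.57]. Speed limits (rad/s): [2.79, 2.79, 3.14, 3.14, 3.14, 3.14].

### API

Orientations are given as [roll, pitch, yaw] about the fixed x, y, z axes, in that order (R = Rz(yaw) Ry(pitch) Rx(roll)).
In Python, from bench import robot gives the robot as it stands. The module is installed in compiled form; this text tells all that it offers.
- The arm moves only by the tool arm_command, never from a script. Its argument "targets" is a list of rows, each a list of 4 numbers: the shift along the world's x, y, z as a fraction of full scale, then the turn about the world's z as a fraction of full scale. A call has 1 to 8 rows; each row is the pose to reach, as a shift and turn from the pose commanded when the call began; what a row does not reach only later rows make up. Full scale, the value 1, is 0.5 m for a shift and 120 degrees for a turn. A row lasts 1/12 s, in which the tool goes at most 41.7 mm and 7.16 degrees, less where a joint would pass 70% of its speed; a pose out of reach is approached as far as the arm can. A call with a number of a shift or a turn outside -1 to 1 is refused whole. A call with a gripper value outside its range is refused whole. "claw" is the closure, from 0 (fully open) to 1 (shut), set as the call begins (left out, the last holds). The fingers move at their own pace and stop on an object; the grip force is fixed at half the most. Time passes only in rows, so rows that repeat a pose let the fingers close. It gives the time, the measured TCP pose, the force, the opening and the grip force at its end, in the units of the state.
- robot.get_obs(): the state, without advancing time (a new reading comes with each control period).
- robot.snapshot(name): name is "scene" or "side" or "wrist"; returns the picture (400x640x3 uint8, red, green, blue); there is no depth.
- robot.camera_info(name): a dict with "vfov" (degrees; the focal length in pixels is half the picture's height over the tangent of half this angle, whatever the lens; pixels are square), "cx", "cy" (the principal point, pixels), "extrinsics" (4x4, takes a point from camera to world coordinates); the wrist camera has in their place "T_tool_cam" (4x4, takes a point from camera to tool coordinates, whose origin is the TCP and whose axes are the flange's). Camera axes: x right, y up, looking along -z (the intrinsics and any distortion apply to the point x, -y, -z); pixel columns grow to the right and rows downward; lengths in m; the calibration is good to about 2 mm. A picture is of the moment at which its call begins: read the wrist's pose just before it. camera_info takes no time and is no camera call.
- robot.close_job(): hands the job in; it is judged then, once.
The state is a dict: "time": time; "joint_positions": joint angles; "qvel": joint speeds; "joint_torque": joint torques, N m; "tool_pos": TCP position; "ee_rot": TCP orientation; "wrist_force": force on the tool from outside, world axes, zero at the start; "wrist_torque": the same for the moment, N m; "width": finger opening in m; "finger_force": force on a finger pad.
Only numpy, scipy, OpenCV 4.12 (cv2) and the standard library are available. Lean on these libraries where they do the work, as an engineer would, in place of code of your own. Each camera call takes 0.05 s, during which the arm holds its last target. There are 200 camera calls.

## Working session

There is one attempt and no reset: what is moved stays moved. The work goes in short steps, Python scripts to look and compute and a tool call to move; the robot and the scene stay as the last step left them, time stands still between calls to the robot, and variables do not carry over. Pictures are saved under pics/ and viewed, at most 10 in all, crops included, and the job is handed in when it is done.

Besides the shell and the picture viewer there is one more tool, called after "Request:" in YAML: its name, and indented under it one key for each argument. arm_command: Moves the arm, as the interface text tells. Shift numbers are shares of 0.5 m and turn numbers shares of 120 degrees, none past 1 either way. Its arguments: {"type":"object","properties":{"targets":{"type":"array"},"claw":{"type":"number"}},"required":["targets"]}

```bash
mkdir -p pics
python3 - <<'E'
from bench import robot
import cv2,numpy as np
o=robot.get_obs();print({k:np.round(v,3) for k,v in o.items()})
for n in("scene","side","wrist"):
    i=robot.camera_info(n);print(n,{k:np.round(v,4).tolist() if not isinstance(v,str) else v for k,v in i.items()})
    cv2.imwrite(f"pics/{n}0.png",robot.snapshot(n)[:,:,::-1])
E
```

```text
{'time': np.float64(0.0), 'joint_positions': array([-0.103,  0.088,  1.372,  0.   ,  1.684, -0.103]), 'qvel': array([ 0.   ,  0.   ,  0.002,  0.   ,  0.   , -0.   ]), 'joint_torque': array([ 1.0000e-03, -3.4018e+01, -3.0242e+01,  7.2000e-02,  3.3000e-02,
       -0.0000e+00]), 'tool_pos': array([0.549, 0.   , 0.204]), 'ee_rot': array([-3.139, -0.   ,  1.571]), 'wrist_force': array([-0.877, -0.002,  0.411]), 'wrist_torque': array([-0.016, -0.007,  0.048]), 'finger_force': np.float64(0.0), 'width': np.float64(0.094)}
scene {'vfov': 43.9622, 'cx': 323.4992, 'cy': 190.2648, 'extrinsics': [[0.0091, -0.6327, 0.7743, 1.5295], [1.0, 0.0079, -0.0053, -0.1036], [-0.0027, 0.7743, 0.6328, 0.8931], [0.0, 0.0, 0.0, 1.0]]}
side {'vfov': 50.1745, 'cx': 321.4472, 'cy': 200.3363, 'extrinsics': [[0.7048, 0.4176, -0.5735, 0.0647], [-0.7094, 0.4117, -0.5721, -0.5677], [-0.0028, 0.81, 0.5864, 0.5875], [0.0, 0.0, 0.0, 1.0]]}
wrist {'vfov': 58.0474, 'cx': 320.4734, 'cy': 194.9016, 'T_tool_cam': [[0.0002, 0.9713, 0.238, 0.0686], [1.0, -0.0005, 0.0012, 0.0005], [0.0013, 0.238, -0.9713, -0.1792], [0.0, 0.0, 0.0, 1.0]]}
```

View pics/scene0.png

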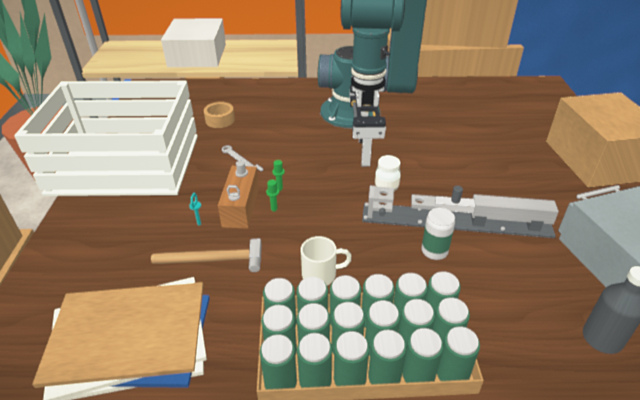

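View pics/side0.png

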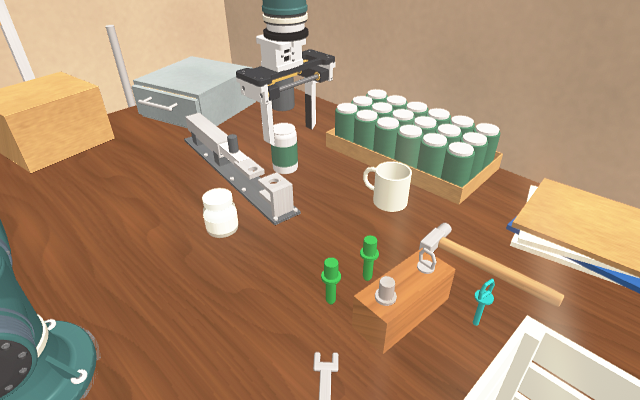

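The scene view shows the fork at about (380,200), the post at (457,193), the can at (438,235), the jar at (387,175), and the block at (238,195). In the side view, the steel pin's head is at (386,288) and the slim peg's ring at (427,260).

Candidates for the pin, in side-view pixels:
- Steel headed pin in the block (386,288), which I choose.
- Green look-alikes at (331,280) and (370,258).
- Slim ring peg at (427,260).
- Turquoise peg at (485,300).

Next is a close crop to check the choice.

Run:
```python
import cv2,numpy as np
a=cv2.imread("pics/scene0.png");b=cv2.imread("pics/side0.png")
def c(im,x,y,w=100,h=75):return cv2.resize(im[y:y+h,x:x+w],(400,300),interpolation=cv2.INTER_CUBIC)
cv2.imwrite("pics/c1.png",np.vstack([np.hstack([c(b,345,225),c(b,215,130)]),np.hstack([c(a,200,140),c(a,360,165)])]))
```

```text
(no output)
```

View pics/c1.png

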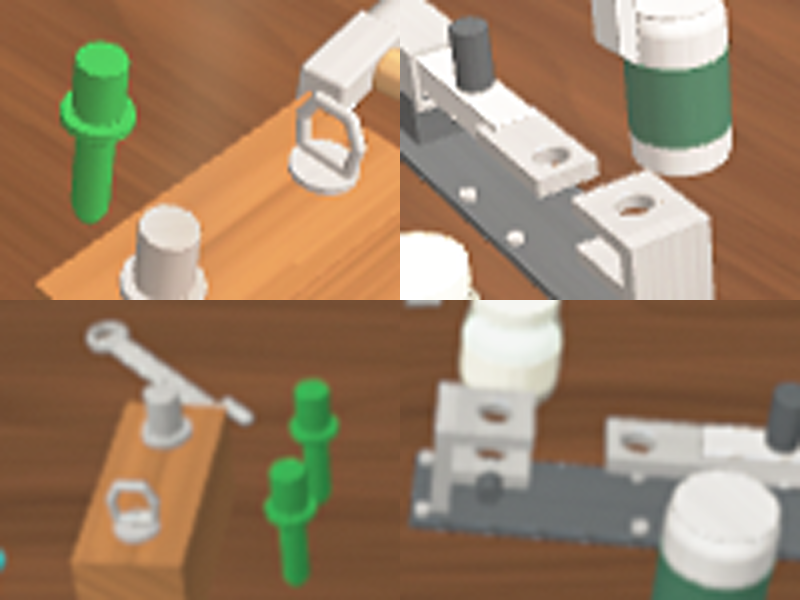

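The crop confirms the choice. The steel pin has a solid round head and collar, and the peg has an open ring.

```bash
cat > h.py <<'E'
import numpy as np
from scipy.spatial.transform import Rotation as R
from bench import robot
def ray(n,u,v,obs=None):
    i=robot.camera_info(n);f=200/np.tan(np.radians(i["vfov"])/2)
    if n=="wrist":
        T=np.eye(4);T[:3,:3]=R.from_euler("xyz",obs["ee_rot"]).as_matrix();T[:3,3]=obs["tool_pos"];T=T@np.array(i["T_tool_cam"])
    else: T=np.array(i["extrinsics"])
    return T[:3,3],T[:3,:3]@np.array([(u-i["cx"])/f,-(v-i["cy"])/f,-1])
def plane(n,u,v,z,obs=None):
    p,d=ray(n,u,v,obs);return p+d*(z-p[2])/d[2]
def tri(a,b):
    A=np.zeros((3,3));q=np.zeros(3)
    for n,u,v in(a,b):
        p,d=ray(n,u,v);d=d/np.linalg.norm(d);M=np.eye(3)-np.outer(d,d);A+=M;q+=M@p
    return np.linalg.solve(A,q)
E
python3 - <<'E'
from h import *
np.set_printoptions(precision=4,suppress=True)
for k,s,c,z in[("pin",(387.5,280.5),(241,162.5),.111),("fork",(274,181.3),(383.8,193),.077),("lug",(252.5,168.8),(420,200),.062),("post",(232.5,136.8),(457.5,187),.11),("can",(284.5,128),(441,214.5),.115),("jar",(219.5,196),(388.5,162),.085),("peg",(426.5,267),(233.5,196),.08)]:
    print(k,plane("side",*s,z),plane("scene",*c,z),tri(("side",*s),("scene",*c)))
E
```

```text
pin [ 0.4543 -0.3193  0.111 ] [ 0.4521 -0.317   0.111 ] [ 0.4537 -0.3181  0.1115]
fork [0.5416 0.0535 0.077 ] [0.544 0.059 0.077] [0.5436 0.058  0.0752]
lug [0.5546 0.1484 0.062 ] [0.5554 0.1526 0.062 ] [0.5558 0.1517 0.0611]
post [0.5663 0.2338 0.11  ] [0.5625 0.2401 0.11  ] [0.5666 0.2373 0.1107]
can [0.6785 0.1723 0.115 ] [0.6704 0.177  0.115 ] [0.6765 0.1733 0.1176]
jar [0.421 0.081 0.085] [0.4192 0.0843 0.085 ] [0.4211 0.0831 0.0851]
peg [ 0.5496 -0.3305  0.08  ] [ 0.5549 -0.3273  0.08  ] [ 0.552  -0.3286  0.0773]
```

Both views agree with the known heights. The fork is at about (0.543,0.057), the post at (0.566,0.237) and the bar is almost fully in. I'll move over the stay and refine with the wrist camera.

Request:
arm_command:
  targets:
    - [0.02,0.08,0.02,0]
    - [0.03,0.16,0.04,0]
    - [0.03,0.24,0.06,0]
    - [0.03,0.28,0.06,0]
    - [0.03,0.28,0.06,0]
    - [0.03,0.28,0.06,0]
    - [0.03,0.28,0.06,0]
  claw: 0

```text
time: 0.73
tool_pos: [0.5648, 0.1392, 0.2348]
ee_rot: [-3.14, 0.001, 1.57]
wrist_force: [0.0, 0.3, -0.2]
width: 0.0936
finger_force: 0.0
```

Run:
```python
from h import *
import cv2,json
o=robot.get_obs();json.dump({k:np.array(o[k]).tolist() for k in("tool_pos","ee_rot")},open("o1.json","w"))
cv2.imwrite("pics/w1.png",robot.snapshot("wrist")[:,:,::-1]);print(o["tool_pos"],o["ee_rot"],o["time"])
```

```text
[0.56478931 0.13921516 0.23477245] [-3.14043814e+00  1.01130601e-03  1.57040197e+00] 0.7333
```

View pics/w1.png

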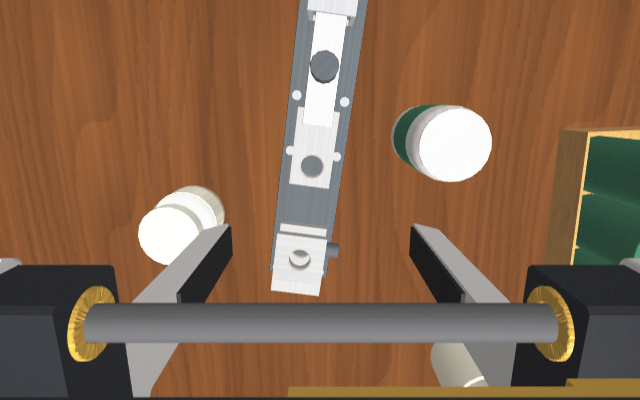

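The wrist view shows the post's top at about (324,66), the lug hole at (312,166), the fork hole at (300,258), the jar at left and the can at right.

Run:
```python
from h import *
import cv2,json
np.set_printoptions(precision=4,suppress=True)
o=json.load(open("o1.json"));im=cv2.imread("pics/w1.png");g=cv2.cvtColor(im,cv2.COLOR_BGR2GRAY)
P={}
for k,(u,v),r,t,z in[("post",(324,66),24,110,.11),("lug",(312,166),14,175,.062),("fork",(300,258),14,175,.077)]:
    m=np.zeros_like(g);cv2.circle(m,(u,v),r-(4 if k=="post" else 0),255,-1)
    b=((g<t)&(m>0)).astype(np.uint8)
    c=max(cv2.findContours(b,0,2)[0],key=cv2.contourArea);e=cv2.fitEllipse(c)
    P[k]=plane("wrist",*e[0],z,o);print(k,e,P[k])
a=P["post"]-P["fork"];b=P["lug"]-P["fork"];print(np.hypot(*a[:2]),np.hypot(*b[:2]),a[:2]/np.hypot(*a[:2]),b[:2]/np.hypot(*b[:2]))
```

```text
post ((328.7099609375, 11.888534545898438), (52.213226318359375, 139.74169921875), 4.662444591522217) [0.5712 0.2787 0.11  ]
lug ((311.5372009277344, 165.97528076171875), (20.63092041015625, 21.58657455444336), 132.8732452392578) [0.5559 0.1508 0.062 ]
fork ((299.009033203125, 259.2871398925781), (16.61983299255371, 20.905702590942383), 98.54341888427734) [0.5431 0.0583 0.077 ]
0.22215428283839272 0.09333721001646116 [0.1265 0.992 ] [0.137  0.9906]
```

Request:
arm_command:
  targets:
    - [0.004,0.08,0,0]
    - [0.004,0.16,0,0]
    - [0.004,0.2,-0.08,0]
    - [0.004,0.2,-0.16,0]
    - [0.004,0.2,-0.24,0]
    - [0.004,0.2,-0.3,0]
    - [0.004,0.2,-0.318,0]
    - [0.004,0.2,-0.318,0]

```text
time: 1.45
tool_pos: [0.5649, 0.2378, 0.0725]
ee_rot: [-3.134, 0.003, 1.569]
wrist_force: [-0.9, -0.5, 0.8]
width: 0.0938
finger_force: 0.0
```

Request:
arm_command:
  targets:
    - [0,0,0,0]
    - [0,0,0,0]
    - [0,0,0,0]
    - [0,0,0,0]
    - [0,0,0,0]
    - [0,0,0,0]
    - [0,0,0,0]
  claw: 1

```text
time: 2.03
tool_pos: [0.5672, 0.2401, 0.077]
ee_rot: [3.141, -0.0, 1.571]
wrist_force: [0.1, 0.1, -0.1]
width: 0.0505
finger_force: 0.0
```

Request:
arm_command:
  targets:
    - [0,0,0,0]
    - [0,0,0,0]
    - [0,0,0,0]
    - [0,0,0,0]
    - [0,0,0,0]
    - [0,0,0,0]
    - [0,0,0,0]

```text
time: 2.62
tool_pos: [0.5676, 0.24, 0.0764]
ee_rot: [3.14, -0.0, 1.571]
wrist_force: [2.8, 0.5, -1.2]
width: 0.0236
finger_force: 30.0
```

Request:
arm_command:
  targets:
    - [-0.003,-0.02,0,0]
    - [-0.006,-0.045,0,0]
    - [-0.009,-0.07,0,0]
    - [-0.013,-0.1,0,0]
    - [-0.016,-0.125,0,0]
    - [-0.02,-0.15,0,0]
    - [-0.022,-0.17,0,0]
    - [-0.022,-0.17,0,0]

```text
time: 3.28
tool_pos: [0.556, 0.1555, 0.0764]
ee_rot: [3.141, -0.003, 1.57]
wrist_force: [2.7, 2.5, -2.0]
width: 0.0236
finger_force: 30.0
```

Request:
arm_command:
  targets:
    - [-0.001,-0.007,0,0]
    - [-0.002,-0.014,0,0]
    - [-0.003,-0.02,0,0]
    - [-0.003,-0.026,0,0]
    - [-0.003,-0.026,0,0]

```text
time: 3.7
tool_pos: [0.5548, 0.1471, 0.0764]
ee_rot: [3.14, -0.01, 1.572]
wrist_force: [2.6, 13.3, -4.6]
width: 0.0233
finger_force: 30.0
```

Request:
arm_command:
  targets:
    - [0,-0.008,0,0]
    - [-0.001,-0.014,0,0]
    - [-0.001,-0.014,0,0]
    - [-0.001,-0.014,0,0]

```text
time: 4.03
tool_pos: [0.5549, 0.1439, 0.0765]
ee_rot: [3.138, -0.017, 1.574]
wrist_force: [4.9, 20.8, -5.6]
width: 0.0236
finger_force: 30.0
```

Request:
arm_command:
  targets:
    - [0,0.008,0,0]
    - [0,0.008,0,0]
    - [0,0.008,0,0]
    - [0,0.008,0,0]
    - [0,0.008,0,0]
    - [0,0.008,0.03,0]
    - [0,0,0.11,0]
    - [0,-0.06,0.19,0]
  claw: 0

```text
time: 4.7
tool_pos: [0.5528, 0.1118, 0.1647]
ee_rot: [-3.138, -0.001, 1.574]
wrist_force: [1.1, -0.7, 0.2]
width: 0.0732
finger_force: 0.0
```

Request:
arm_command:
  targets:
    - [0,0,0.08,0]
    - [0,0.08,0.13,0]
    - [0,0.08,0.13,0]
    - [0,0.08,0.13,0]
    - [0,0.08,0.13,0]

```text
time: 5.12
tool_pos: [0.5536, 0.1495, 0.2288]
ee_rot: [-3.14, 0.001, 1.571]
wrist_force: [-0.3, 0.8, -1.6]
width: 0.094
finger_force: 0.0
```

Run:
```python
from h import *
import cv2,json
o=robot.get_obs();json.dump({k:np.array(o[k]).tolist() for k in("tool_pos","ee_rot")},open("o2.json","w"))
im=robot.snapshot("wrist")[:,:,::-1];s=robot.snapshot("side")[:,:,::-1]
cv2.imwrite("pics/w2r.png",im)
cv2.imwrite("pics/w2.png",np.vstack([cv2.resize(im[60:310,180:480],(720,600))[:300*2:1][:380],cv2.resize(s[130:220,200:380],(720,360))[:220]])) if 0 else cv2.imwrite("pics/w2.png",np.hstack([cv2.resize(im[20:320,220:420],(400,600)),cv2.resize(s[110:230,215:295],(400,600))]));print(o["tool_pos"],o["ee_rot"],o["width"],o["time"])
```

```text
[0.55359932 0.14948318 0.22879351] [-3.14013450e+00  1.16368040e-03  1.57108846e+00] 0.0939925605012307 5.1167
```

View pics/w2.png

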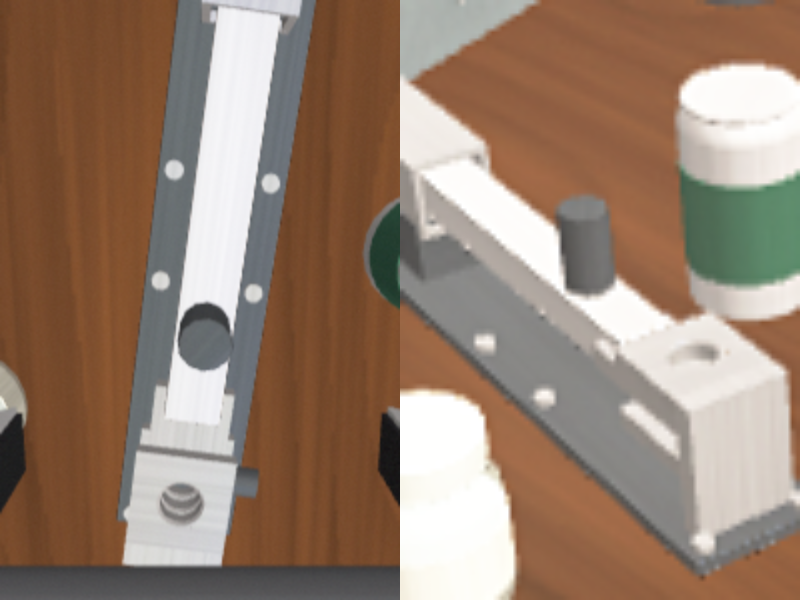

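The bar is at its stop and the eye is in the fork. The wrist view shows the fork hole at about (311,271) and the post's top at (323,191).

Run:
```python
from h import *
import json
np.set_printoptions(precision=4,suppress=True)
o=json.load(open("o2.json"))
f=plane("wrist",311,271.3,.077,o);p=plane("wrist",322.7,191.5,.11,o);print(f,p,np.hypot(*(f-p)[:2]),(p-f)[:2]/np.hypot(*(p-f)[:2]))
```

```text
[0.5441 0.0583 0.077 ] [0.5555 0.1479 0.11  ] 0.09033149955968302 [0.1261 0.992 ]
```

Request:
arm_command:
  targets:
    - [-0.02,-0.08,0,0]
    - [-0.04,-0.16,0,0]
    - [-0.05,-0.24,0,0]
    - [-0.07,-0.32,0,0]
    - [-0.09,-0.4,0,0]
    - [-0.1,-0.48,0,0]
    - [-0.12,-0.56,0,0]
    - [-0.13,-0.64,0,0]

```text
time: 5.88
tool_pos: [0.4867, -0.1721, 0.228]
ee_rot: [-3.138, -0.001, 1.57]
wrist_force: [1.2, -0.4, -0.0]
width: 0.0942
finger_force: 0.0
```

Request:
arm_command:
  targets:
    - [-0.02,-0.08,0,0]
    - [-0.04,-0.16,0,0]
    - [-0.06,-0.22,0,0]
    - [-0.07,-0.26,0,0]
    - [-0.07,-0.26,0,0]
    - [-0.07,-0.26,0,0]
    - [-0.07,-0.26,0,0]

```text
time: 6.47
tool_pos: [0.4535, -0.2993, 0.2285]
ee_rot: [-3.14, -0.002, 1.571]
wrist_force: [-0.0, -0.4, 0.2]
width: 0.0938
finger_force: 0.0
```

Run:
```python
from h import *
import cv2,json
o=robot.get_obs();json.dump({k:np.array(o[k]).tolist() for k in("tool_pos","ee_rot")},open("o3.json","w"))
cv2.imwrite("pics/w3.png",robot.snapshot("wrist")[:,:,::-1]);print(o["tool_pos"],o["ee_rot"],o["time"])
```

```text
[ 0.45349469 -0.29934168  0.22852091] [-3.13988637e+00 -2.15194789e-03  1.57052795e+00] 6.4667
```

View pics/w3.png

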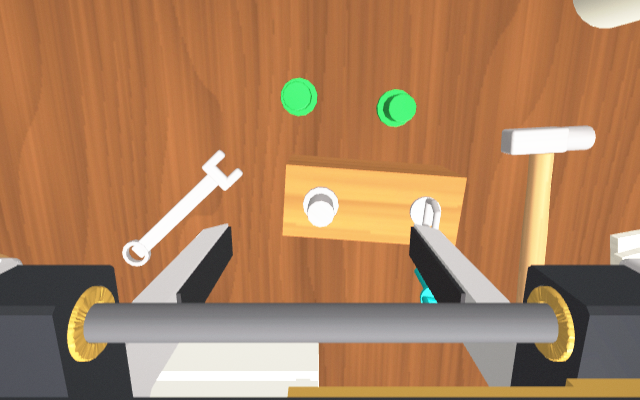

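The wrist view shows the pin's head top at about (320,215), its collar at (321,206) and the slim peg at (426,212).

Run:
```python
from h import *
import json
np.set_printoptions(precision=4,suppress=True)
o=json.load(open("o3.json"))
print(plane("wrist",320,215,.111,o),plane("wrist",321,206,.081,o),plane("wrist",426,212,.08,o))
import cv2
im=cv2.imread("pics/w3.png")[180:240,290:350]
cv2.imwrite("pics/w3c.png",cv2.resize(im,(600,600),interpolation=cv2.INTER_CUBIC))
```

```text
[ 0.4531 -0.3209  0.111 ] [ 0.4539 -0.3212  0.081 ] [ 0.5532 -0.3273  0.08  ]
```

View pics/w3c.png

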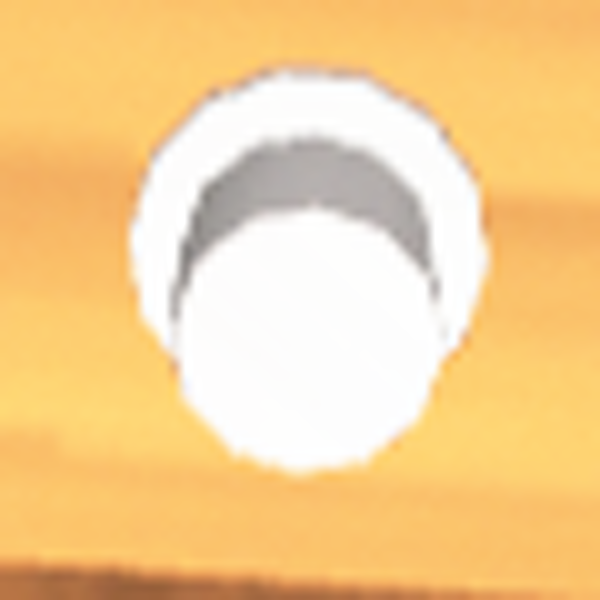

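Request:
arm_command:
  targets:
    - [0,-0.041,-0.04,0]
    - [0,-0.041,-0.12,0]
    - [0,-0.041,-0.2,0]
    - [0,-0.041,-0.26,0]
    - [0,-0.041,-0.285,0]
    - [0,-0.041,-0.285,0]
    - [0,-0.041,-0.285,0]

```text
time: 7.1
tool_pos: [0.4547, -0.3199, 0.088]
ee_rot: [3.141, 0.0, 1.572]
wrist_force: [0.0, -1.1, 0.3]
width: 0.0942
finger_force: 0.0
```

Request:
arm_command:
  targets:
    - [0,0,0,0]
    - [0,0,0,0]
    - [0,0,0,0]
    - [0,0,0,0]
    - [0,0,0,0]
    - [0,0,0,0]
    - [0,0,0,0]
    - [0,0,0,0]
  claw: 1

```text
time: 7.77
tool_pos: [0.454, -0.3205, 0.0873]
ee_rot: [3.142, -0.0, 1.571]
wrist_force: [0.2, -0.2, 0.0]
width: 0.0443
finger_force: 0.0
```

Request:
arm_command:
  targets:
    - [0,0,0,0]
    - [0,0,0,0]
    - [0,0,0,0]
    - [0,0,0,0]
    - [0,0,0,0]

```text
time: 8.18
tool_pos: [0.4537, -0.3205, 0.0872]
ee_rot: [-3.141, -0.0, 1.571]
wrist_force: [-0.8, 0.1, -0.1]
width: 0.0235
finger_force: 30.0
```

Request:
arm_command:
  targets:
    - [0,0,0.04,0]
    - [0,0,0.1,0]
    - [0,0,0.16,0]
    - [0,0,0.22,0]
    - [0,0,0.26,0]
    - [0,0,0.26,0]
    - [0,0,0.26,0]

```text
time: 8.77
tool_pos: [0.4544, -0.3207, 0.2176]
ee_rot: [3.14, 0.001, 1.571]
wrist_force: [-0.0, -0.4, -3.0]
width: 0.0234
finger_force: 30.0
```

Request:
arm_command:
  targets:
    - [0.015,0.07,0,0]
    - [0.03,0.14,0,0]
    - [0.05,0.22,0,0]
    - [0.07,0.3,0,0]
    - [0.09,0.38,0,0]
    - [0.11,0.46,0,0]
    - [0.13,0.54,0,0]
    - [0.15,0.62,0,0]

```text
time: 9.43
tool_pos: [0.5277, -0.0083, 0.2137]
ee_rot: [-3.136, -0.001, 1.571]
wrist_force: [0.8, -0.2, -2.3]
width: 0.0235
finger_force: 30.0
```

Request:
arm_command:
  targets:
    - [0.02,0.08,0,0]
    - [0.03,0.13,0,0]
    - [0.03,0.13,0,0]
    - [0.03,0.13,0,0]
    - [0.03,0.13,0,0]
    - [0.03,0.13,0,0]

```text
time: 9.93
tool_pos: [0.5433, 0.0534, 0.2157]
ee_rot: [-3.139, 0.0, 1.569]
wrist_force: [0.8, -0.6, -2.5]
width: 0.0234
finger_force: 30.0
```

Request:
arm_command:
  targets:
    - [0.001,0.008,-0.04,0]
    - [0.001,0.008,-0.08,0]
    - [0.001,0.008,-0.1,0]
    - [0.001,0.008,-0.1,0]
    - [0.001,0.008,-0.1,0]
    - [0.001,0.008,-0.1,0]

```text
time: 10.43
tool_pos: [0.5451, 0.0579, 0.1685]
ee_rot: [3.14, 0.0, 1.57]
wrist_force: [-0.2, 0.2, -1.5]
width: 0.0235
finger_force: 30.0
```

Run:
```python
from h import *
import cv2,json
o=robot.get_obs();json.dump({k:np.array(o[k]).tolist() for k in("tool_pos","ee_rot")},open("o4.json","w"))
I={n:robot.snapshot(n)[:,:,::-1].copy() for n in("wrist","side","scene")}
for n in I: cv2.imwrite(f"pics/{n}4.png",I[n])
c=lambda im,x,y,w,h,W,H:cv2.resize(im[y:y+h,x:x+w],(W,H),interpolation=cv2.INTER_CUBIC)
cv2.imwrite("pics/m4.png",np.vstack([c(I["wrist"],240,200,160,60,800,300),np.hstack([c(I["side"],230,120,100,75,400,300),c(I["scene"],340,140,100,75,400,300)])]))
print(o["tool_pos"],o["ee_rot"],o["time"])
```

```text
[0.54511342 0.05788781 0.16851927] [3.13962708e+00 6.54605421e-05 1.56978448e+00] 10.4333
```

View pics/m4.png

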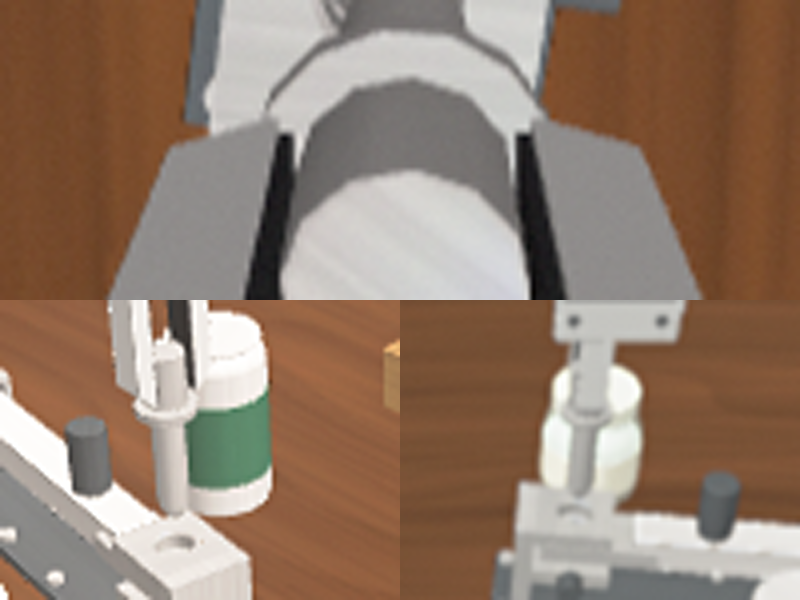

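The close views show the pin upright between the pads, just above the fork hole. In the side view the tip is at about (273.5,172) and the hole at (274,181). In the scene view the tip is at (385,188) and the hole at (384,193).

Run:
```python
from h import *
np.set_printoptions(precision=4,suppress=True)
for n,t,h in(("side",(273.5,172),(274.3,180.8)),("scene",(385,187.8),(383.8,193))):
    print(n,plane(n,*t,.0943),plane(n,*h,.077))
print(tri(("side",273.5,172),("scene",385,187.8)),tri(("side",274.3,180.8),("scene",383.8,193)))
```

```text
side [0.5484 0.0614 0.0943] [0.5434 0.0545 0.077 ]
scene [0.544  0.0608 0.0943] [0.544 0.059 0.077]
[0.5468 0.06   0.0961] [0.5445 0.0579 0.0761]
```

Request:
arm_command:
  targets:
    - [-0.003,-0.001,-0.02,0]
    - [-0.003,-0.001,-0.04,0]
    - [-0.003,-0.001,-0.048,0]
    - [-0.003,-0.001,-0.056,0]
    - [-0.003,-0.001,-0.06,0]
    - [-0.003,-0.001,-0.06,0]

```text
time: 11.08
tool_pos: [0.5425, 0.058, 0.1364]
ee_rot: [-3.14, 0.0, 1.571]
wrist_force: [0.3, 0.7, -2.8]
width: 0.0237
finger_force: 30.0
```

Request:
arm_command:
  targets:
    - [0,0,-0.012,0]
    - [0,0,-0.024,0]
    - [0,0,-0.036,0]
    - [0,0,-0.046,0]
    - [0,0,-0.046,0]

```text
time: 11.5
tool_pos: [0.542, 0.058, 0.1125]
ee_rot: [-3.139, -0.0, 1.571]
wrist_force: [-0.1, -0.4, -2.8]
width: 0.0233
finger_force: 30.0
```

Request:
arm_command:
  targets:
    - [0,0,-0.012,0]
    - [0,0,-0.024,0]
    - [0,0,-0.034,0]
    - [0,0,-0.042,0]
    - [0,0,-0.048,0]
    - [0,0,-0.052,0]
    - [0,0,-0.052,0]

```text
time: 12.08
tool_pos: [0.5418, 0.0581, 0.0893]
ee_rot: [-3.139, -0.0, 1.571]
wrist_force: [-7.5, -0.0, 6.4]
width: 0.0234
finger_force: 30.0
```

Request:
arm_command:
  targets:
    - [0.002,0,-0.006,0]
    - [0.003,0,-0.01,0]
    - [0.003,0,-0.012,0]
    - [0.003,0,-0.012,0]

```text
time: 12.42
tool_pos: [0.5419, 0.0581, 0.0891]
ee_rot: [-3.138, 0.0, 1.571]
wrist_force: [-21.2, -0.5, 29.2]
width: 0.0235
finger_force: 30.1
```

Force has risen to 29 N with no further travel, at the height expected when seated. I'll relax, let go and rise.

Request:
arm_command:
  targets:
    - [-0.004,0,0.008,0]
    - [-0.005,0,0.01,0]
    - [-0.005,0,0.01,0]

```text
time: 12.67
tool_pos: [0.5416, 0.0582, 0.0892]
ee_rot: [3.141, -0.0, 1.571]
wrist_force: [-6.6, 0.1, 7.8]
width: 0.0234
finger_force: 30.0
```

Request:
arm_command:
  targets:
    - [0,0,0,0]
    - [0,0,0,0]
    - [0,0,0,0]
    - [0,0,0,0]
    - [0,0,0,0]
    - [0,0,0.03,0]
    - [0,0,0.1,0]
    - [0,0,0.18,0]
  claw: 0

```text
time: 13.33
tool_pos: [0.5403, 0.0579, 0.175]
ee_rot: [-3.135, 0.0, 1.571]
wrist_force: [0.6, 0.2, -0.1]
width: 0.0732
finger_force: 0.0
```

Request:
arm_command:
  targets:
    - [0,-0.04,0.07,0]
    - [0,-0.1,0.1,0]
    - [0,-0.18,0.1,0]
    - [0,-0.24,0.1,0]
    - [0,-0.24,0.1,0]
    - [0,-0.24,0.1,0]

```text
time: 13.83
tool_pos: [0.5421, -0.0633, 0.227]
ee_rot: [3.141, -0.001, 1.568]
wrist_force: [-0.3, 1.2, -0.1]
width: 0.0939
finger_force: 0.0
```

Run:
```python
from h import *
import cv2
I={n:robot.snapshot(n)[:,:,::-1].copy() for n in("side","scene")}
c=lambda im,x,y,w,h,W,H:cv2.resize(im[y:y+h,x:x+w],(W,H),interpolation=cv2.INTER_CUBIC)
cv2.imwrite("pics/m5.png",np.vstack([np.hstack([c(I["side"],220,110,100,75,400,300),c(I["scene"],350,140,120,90,400,300)]),np.hstack([c(I["side"],190,90,320,240,400,300),c(I["scene"],180,120,320,240,400,300)])]))
print(robot.get_obs()["tool_pos"],robot.get_obs()["time"])
```

```text
[ 0.54204896 -0.06138016  0.2269507 ] 13.9333
```

View pics/m5.png

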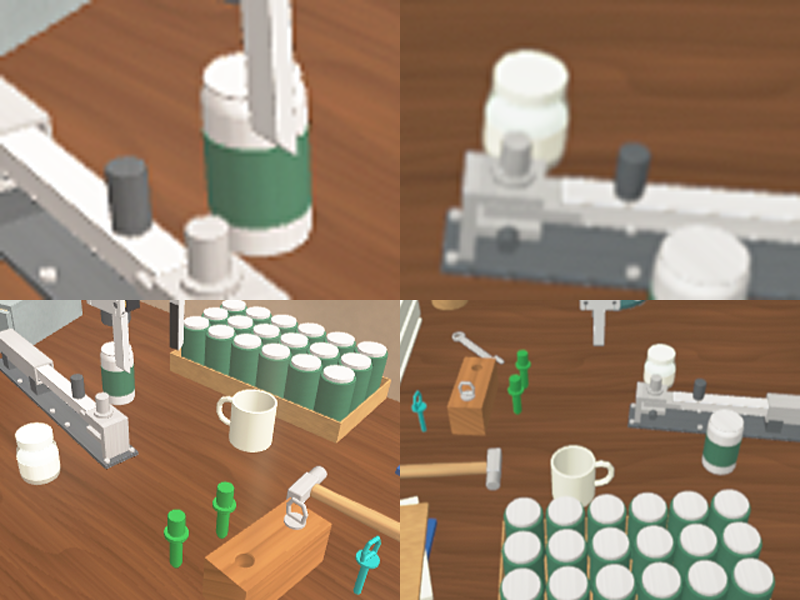

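The pin sits upright in the fork with its collar on the cheek. The can, jar and slim peg are undisturbed, and the gripper is clear.

```bash
python3 -c "
from h import *
print(tri(('side',272,167.3),('scene',384.7,182)))
print(robot.close_job())"
```

```text
[0.54215424 0.05827856 0.11096437]
the job is handed in; nothing more can be done
None
```

The stay is fastened: the bar is at its stop, the thick pin is pressed home through fork and eye and released, the peg, can and jar are untouched, and I handed the job in at about 14 s, with no verdict returned.

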